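# Stack the toy-store tote and lock it with the T-toggle

### The arm

A 6-joint arm with a two-finger parallel gripper is mounted at the origin on the work surface. World frame = base frame: x ahead of the robot, y to its left, z up, the work surface at z = 0. Lengths are in m, angles in rad, forces in N, time in s.
With the tool pointing down it reaches from about 0.425 to 0.95 m from the base axis. Payload 3.5 kg.
Tool frame: the origin (TCP) lies midway between the tips of the shut fingers; the grasp point (between the pads) lies behind it (r.grip_point_offset is the z of the grasp point in the tool frame, in m); z points along the fingers, y is the line along which they close (so a half turn about z gives the same grasp; the last joint's range is limited). The gripper opens to 85 mm and grips with 20 to 120 N. Pads are 22 mm wide; open, the fingers measure 114 mm over their backs; the gripper's body (76 mm by 85 mm) begins 54 mm behind the grasp point. The pads swing forward as they close: fully open they stand 13 mm farther back than shut.
Start: joints at [1.025, 0.286, 1.577, -0, 1.279, -0.15], TCP at [0.26, 0.623, 0.231] pointing down, gripper open.
Joint ranges: [-2.77, 2.77], [-0.9, 2.22], [0.21, 2.48], [-1.53, 4.67], [0.24, 2.81], [-2.84, 2.84]. Speed limits (rad/s): [2.79, 2.79, 3.14, 3.14, 3.14, 3.14].

### API

Orientations are given as a unit quaternion [x, y, z, w].
In Python, from workcell import r, eyes gives the robot as it stands. The module is installed in compiled form; this text tells all that it offers.
- The arm moves only by the shell command python3 -m inch 'ROWS'. ROWS is JSON, one flat list of numbers, 7 for each row, row after row: the shift along the world's x, y, z each as a share of 2 cm, from -1 to 1, then the turn, a rotation vector about the world's x, y, z each as a share of 6 degrees, from -1 to 1, then the closure, from 0 (fully open) to 1 (shut). In form: [tx, ty, tz, rx, ry, rz, hand, tx, ty, tz, rx, ry, rz, hand, ...]. A call has 1 to 8 rows; each row shifts and turns the commanded pose from where the row before left it; what a row does not reach is not made up. A row lasts 1/8 s, in which the tool goes at most 62.5 mm and 10.7 degrees, less where a joint would pass 70% of its speed; a pose out of reach is approached as far as the arm can. A call with a number of a shift or a turn outside -1 to 1 is refused whole. A call with a gripper value outside its range is refused whole. The fingers move at their own pace and stop on an object; the grip force is fixed at half the most. Time passes only in rows, so rows that do not move let the fingers close. It gives the time, the measured TCP pose, the force, the opening and the grip force at its end, in the units of the state.
- r.sense(): the state, without advancing time (a new reading comes with each control period).
- eyes.camera(name): name is "scene" or "top" or "wrist"; returns (picture, depth): 400x640x3 uint8, blue, green, red; 400x640 float32, m along the optical axis (not along the pixel's ray), 0 where there is no reading.
- eyes.get_calibration(name): a dict with "fov_y" (degrees; the focal length in pixels is half the picture's height over the tangent of half this angle, whatever the lens; pixels are square), "cx", "cy" (the principal point, pixels), "world_to_cam" (4x4, takes a point from world to camera coordinates); the wrist camera has in their place "mount" (4x4, takes a point from camera to tool coordinates, whose origin is the TCP and whose axes are the flange's). Camera axes: x right, y up, looking along -z (the intrinsics and any distortion apply to the point x, -y, -z); pixel columns grow to the right and rows downward; lengths in m; the calibration is good to about 2 mm. The wrist camera is an equidistant fisheye: a pixel r from the principal point sees the ray r / f radians off the axis. A picture is of the moment at which its call begins: read the wrist's pose just before it. get_calibration takes no time and is no camera call.
- r.finish_job(): hands the job in; it is judged then, once.
The state is a dict: "clock": time; "qpos": joint angles; "joint_velocities": joint speeds; "tau": joint torques, N m; "ee_pos": TCP position; "tcp_rot": TCP orientation; "force": force on the tool from outside, world axes, zero at the start; "wrist_torque": the same for the moment, N m; "grip_width": finger opening in m; "gripper_force": force on a finger pad.
Only numpy, scipy, OpenCV 4.12 (cv2) and the standard library are available. Lean on these libraries where they do the work, as an engineer would, in place of code of your own. Each camera call takes 0.05 s, during which the arm holds its last target. There are 200 camera calls.

### The job

Pick up the empty loose tote, turn it the way round in which it stacks instead of nesting, and set it gently on top of the fixed tote so that all four feet sit down in the seats on its rim; let go of it. Then take the T-toggle from its wooden stand, pass it down through the overlapping slots of the two totes, feeling for the hidden slot of the strike plate beneath, until its collar rests, and give it a quarter turn so that it locks them together. Leave the doll, the jar and the toy horse standing where they are.

Things in the scene. Friction and masses are not known exactly. Their poses are not given: they have to be found in the camera images.
- base_tote: Lower grey plastic stack-nest tote, fixed to the bench, a toy lying in it. Both totes are alike. Origin: centre of underside, z up, x along its length. Tub 104 x 40 mm, 30 high; above it a rim band 120 (x) x 66 (y) mm outside, 45 inside, z 30 to 60. +x end: wall and a flange at the top (x 60-112, 66 wide). -x end: open above z 30, a tongue at floor level (x -112 to -52, 66 wide).
- flange_slot (a point): Centre of the slot in the flange of base_tote (x 92), on its upper face (z 59; 6 mm thick), 18 mm in x, 52 in y. Just under the flange (z 47 to 53) lies a stiff steel strike plate with a slot 14 mm in x, 33 in y. Its slot is off centre by up to 8 mm along y, either way, differently each time: not measured, find it by touch. The space below is free.
- seats (a point): Middle (x 12, z 60) of the four seats on the rim of base_tote: at x 40 and x -16 on both sides, for the feet of a tote turned half round. Ridges 2.5 mm high round each, 1.75 mm play. Inside, each long side has channels 17 mm wide at x -40 and x 16: feet of a tote that points the same way sink into these (it nests).
- loose_tote: The loose empty tote, about 0.34 kg, upright on the bench; shape and frame as base_tote. Stacked, its origin is right above that of base_tote, 60 mm higher, with the x axis opposite, its tongue over the flange of base_tote and the slots in line. With feet standing on ridges it is some 2.5 mm too high or not level: shift it 1 or 2 mm until it drops in.
- feet (a point): Middle (x -12, z 0) of the four feet under the loose tote: at x -40 and x 16 on both sides, each 12 mm in x, y 20 to 28 mm, 6 mm high. The undersides are level with the tote's underside.
- grip_band (a point): Point of the loose tote midway between the long sides of its rim band (x -10, z 45). Here the band is solid from x -31 to x 7, between two channels, and can be gripped from above across its 66 mm outside width (faces upright, z 30 to 60).
- tongue_slot (a point): Centre of the slot in the loose tote's tongue (x -92), on the tongue's upper face (z 6; the tongue is 6 mm thick). The slot is 11.5 mm in the tote's x, 50 mm in its y.
- toggle: T-toggle. Foot: round cross-bar along x, 30 mm long, 8 thick (z 0-8); stem 7 thick; collar 26 in diameter (z 30-34); black handle 30 (x) x 12 (y) mm, z 34-76. Origin: centre of the underside; z up. Locked: collar on the tongue (origin 30 mm below the tongue slot point), cross-bar below the strike plate, along the totes' length. Play 3 mm in height; it turns freely only within 3 mm of fully down.
- toggle_stand: Fixed wooden stand, 60 (x) x 48 (y) mm, 40 high; the toggle's collar rests on its top, the cross-bar in a slot along x; lift it straight out. Origin: centre of the underside.
- doll: Turned wooden peg doll, 87 mm high, 42 mm in diameter, standing; origin at the centre of the underside.
- jar: Amber glass jar with black cap, 55 mm high, 44 mm in diameter; origin at the centre of the underside.
- horse: Wooden toy horse on a green board 80 by 34 mm, about 86 mm high; origin at the centre of the underside, head to +x.
There are look-alikes about, which are no part of the job. Leave any green, purple or red look-alike of the toggle alone.

How it is judged:
By the outcome, as a careful person would: the job done as asked, in the order asked, and still so for the second after the job is handed in, with the robot touching nothing.
It also fails if it takes over 72 s, if anything falls off the work surface, if the arm or the gripper's body presses on something with over 40 N, if the wrist force passes 120 N, or if a joint passes its speed limit or range.

## Working session

There is one attempt and no reset: what is moved stays moved. The work goes in short steps, Python scripts to look and compute and a shell command to move; the robot and the scene stay as the last step left them, time stands still between calls to the robot, and variables do not carry over. Pictures are saved under pics/ and viewed, at most 10 in all, crops included, and the job is handed in when it is done.

```bash
mkdir -p pics
cat > h.py <<'E'
import numpy as np, cv2
from workcell import r, eyes
from scipy.spatial.transform import Rotation as R
def snap(n):
    s=r.sense(); im,d=eyes.camera(n); np.savez(f'/tmp/{n}.npz',im=im,d=d,p=s['ee_pos'],q=s['tcp_rot']); return im,d
def world(n,u,v,z=None):
    """pixel -> world; by depth or on plane z"""
    D=np.load(f'/tmp/{n}.npz'); c=eyes.get_calibration(n); f=200/np.tan(np.radians(c['fov_y'])/2)
    x,y=(u-c['cx'])/f,(v-c['cy'])/f
    if n=='wrist':
        t=np.hypot(x,y); k=np.tan(t)/t if t>1e-9 else 1; x,y=x*k,y*k
        T=np.eye(4); T[:3,:3]=R.from_quat(D['q']).as_matrix(); T[:3,3]=D['p']; M=T@np.array(c['mount'])
    else: M=np.linalg.inv(np.array(c['world_to_cam']))
    ray=M[:3,:3]@np.array([x,-y,-1.]); o=M[:3,3]
    if z is None: return o+ray*D['d'][int(round(v)),int(round(u))]
    return o+ray*(z-o[2])/ray[2]
E
python3 - <<'E'
from h import *
for n in('top','scene'):
    im,d=snap(n); cv2.imwrite(f'pics/{n}1.png',im); c=eyes.get_calibration(n);print({k:v for k,v in c.items() if k!='world_to_cam'}, np.linalg.inv(np.array(c['world_to_cam']))[:3,3])
s=r.sense();print(s,r.grip_point_offset)
E
```

```text
{'fov_y': 42.201845372175434, 'cx': 316.7089279628049, 'cy': 198.67807821347742} [0.33849094 0.01712989 1.25610711]
{'fov_y': 43.21279665909327, 'cx': 317.5962438452816, 'cy': 197.85530492802656} [1.0133475  0.79318184 0.77902629]
{'clock': 0.1, 'qpos': array([ 1.02498780e+00,  2.87152716e-01,  1.57801737e+00, -2.52577928e-06,
        1.27860901e+00, -1.49946929e-01]), 'joint_velocities': array([-0.00156734, -0.00294737, -0.00184422, -0.00017933, -0.00029415,
        0.00136198]), 'tau': array([ 9.31156319e-04, -4.07293653e+01, -2.93700117e+01, -1.41523769e-04,
        3.38651065e-03, -2.80943908e-06]), 'ee_pos': array([0.25991246, 0.62231328, 0.23004223]), 'tcp_rot': array([ 1.96640475e-01,  9.80475052e-01, -1.02814387e-03, -3.71544978e-04]), 'force': array([-0.21498087, -0.59318275, -0.60426639]), 'wrist_torque': array([-0.0101469 , -0.03677516, -0.02341413]), 'gripper_force': 0.0, 'grip_width': 0.08511713963278086} -0.0187
```

View pics/top1.png

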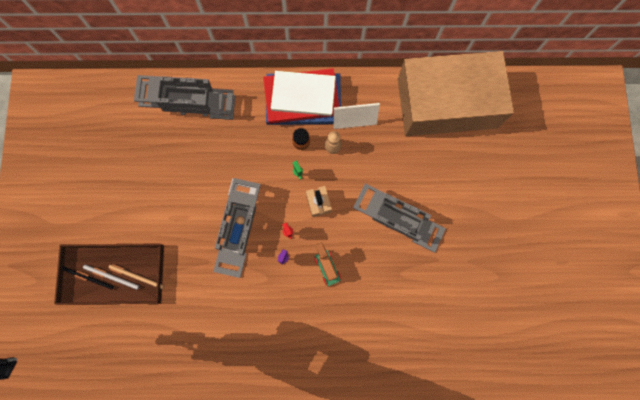

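View pics/scene1.png

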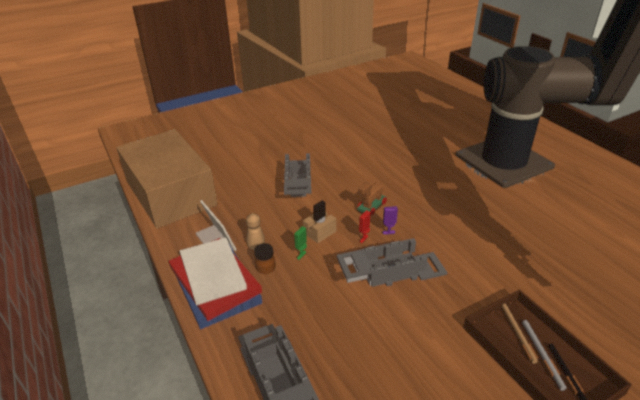

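Run:
```python
from h import *
for k,(u,v) in dict(base=(238,228),right=(400,217),left=(187,97),stand=(318,203),doll=(333,140),horse=(327,268),jar=(301,138),red=(288,230),purple=(283,257)).items(): print(k,world('top',u,v).round(3))
im=np.load('/tmp/top.npz')['im']
a=cv2.resize(im[165:285,205:455],None,fx=3.2,fy=3.2,interpolation=cv2.INTER_CUBIC)
b=cv2.resize(im[65:125,125:245],None,fx=3.2,fy=3.2,interpolation=cv2.INTER_CUBIC)
o=np.zeros((a.shape[0]+b.shape[0],800,3),np.uint8);o[:a.shape[0],:a.shape[1]]=a;o[a.shape[0]:,:b.shape[1]]=b
cv2.imwrite('pics/crop1.png',o);print(o.shape)
```

```text
base [0.524 0.199 0.019]
right [ 0.55  -0.196  0.002]
left [0.853 0.33  0.039]
stand [0.574 0.006 0.07 ]
doll [ 0.724 -0.031  0.08 ]
horse [ 0.424 -0.014  0.053]
jar [0.738 0.045 0.053]
red [0.51  0.075 0.076]
purple [0.448 0.087 0.075]
(576, 800, 3)
```

View pics/crop1.png

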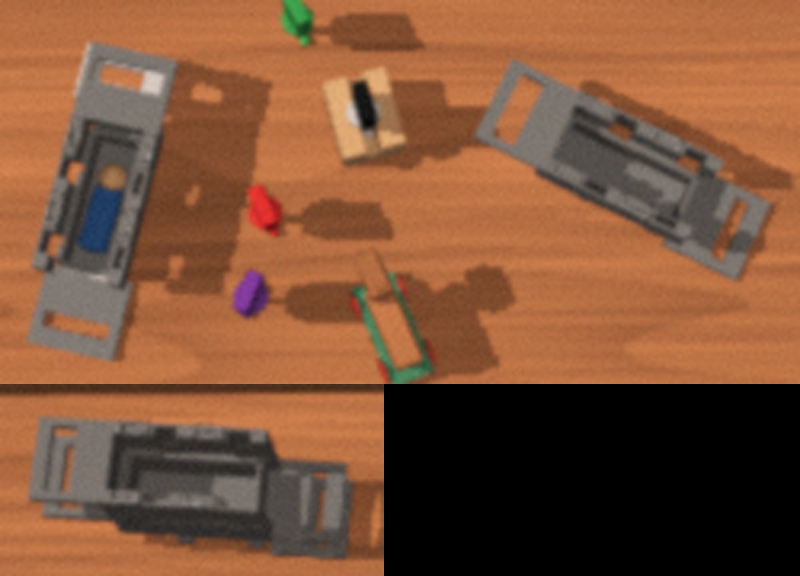

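Run:
```python
from h import *
C=lambda x,y,z: world('top',x/3.2+205,y/3.2+165,z)
for n,P in dict(base=[(90,45),(177,65),(30,342),(115,360)],loose=[(515,60),(477,138),(773,203),(740,280)]).items():
    p=[C(*q,z) for q,z in zip(P,[.059,.059,.006,.006])]
    a=(p[0]+p[1])/2;b=(p[2]+p[3])/2;d=(a-b)[:2];m=((a+b)/2)[:2]
    print(n,m.round(4),'len',np.linalg.norm(d).round(4),'w',np.linalg.norm(p[0]-p[1]).round(4),np.linalg.norm(p[2]-p[3]).round(4),'yaw',np.degrees(np.arctan2(d[1],d[0])).round(1))
    print(' depth z at flange,tongue',[world('top',*(np.array(q)/3.2+[205,165])).round(3) for q in ([(130,100),(60,300)] if n=='base' else [(550,120),(700,250)])])
p=np.array([C(*q,.04) for q in [(323,85),(388,68),(407,145),(343,163)]]);print('stand',p.round(4).tolist(),p.mean(0),[np.linalg.norm(p[i]-p[i-1]).round(3) for i in range(4)])
d=p[0]-p[3]+p[1]-p[2];print(np.degrees(np.arctan2(d[1],d[0])))
print('handle top',C(364,100,.082),r.sense()['clock'])
print(np.array(eyes.get_calibration('wrist')['mount']).round(3))
```

```text
base [0.5209 0.1985] len 0.2194 w 0.0666 0.0652 yaw -12.8
 depth z at flange,tongue [array([0.594, 0.177, 0.056]), array([0.452, 0.233, 0.004])]
loose [ 0.5417 -0.1936] len 0.2236 w 0.0657 0.065 yaw 63.1
 depth z at flange,tongue [array([ 0.576, -0.133,  0.059]), array([ 0.485, -0.251,  0.002])]
stand [[0.608, 0.0341, 0.04], [0.6207, -0.0148, 0.04], [0.5617, -0.0282, 0.04], [0.5485, 0.0196, 0.04]] [0.58472342 0.00268098 0.04      ] [np.float64(0.061), np.float64(0.051), np.float64(0.061), np.float64(0.05)]
13.22595433440721
handle top [0.58734196 0.00395533 0.082     ] 0.1
[[ 0.     0.945  0.327  0.085]
 [ 1.     0.    -0.     0.001]
 [-0.     0.327 -0.945 -0.142]
 [ 0.     0.     0.     1.   ]]
```

Top view: the base tote (with the toy) is at about pixel (238,228). The loose tote is at (400,217) with its flange to the upper left. The stand is at (318,203), and the grey stack at (187,97) is two nested decoy totes. Next I move above the loose tote.

```bash
python3 -m inch '[1,-1,0,0,0,-1,0, 1,-1,0,0,0,-1,0, 1,-1,0,0,0,-1,0, 1,-1,0,0,0,-1,0, 1,-1,0,0,0,-1,0, 1,-1,0,0,0,-1,0, 1,-1,0,0,0,-1,0, 1,-1,0,0,0,-1,0]'
python3 -m inch '[1,-1,0,0,0,-1,0, 1,-1,0,0,0,-1,0, 1,-1,0,0,0,-1,0, 1,-1,0,0,0,-1,0, 1,-1,0,0,0,-1,0, 0.85,-1,0,0,0,-1,0, 0,-1,0,0,0,-1,0, 0,-1,0,0,0,-0.7,0]'
python3 -m inch '[0,-1,0,0,0,0,0, 0,-1,0,0,0,0,0, 0,-1,0,0,0,0,0, 0,-1,0,0,0,0,0, 0,-1,0,0,0,0,0, 0,-1,0,0,0,0,0, 0,-1,0,0,0,0,0, 0,-1,0,0,0,0,0]'
python3 -m inch '[0,-1,0,0,0,0,0, 0,-1,0,0,0,0,0, 0,-1,0,0,0,0,0, 0,-1,0,0,0,0,0, 0,-1,0,0,0,0,0, 0,-1,0,0,0,0,0, 0,-1,0,0,0,0,0, 0,-1,0,0,0,0,0]'
python3 -m inch '[0,-1,0,0,0,0,0, 0,-1,0,0,0,0,0, 0,-1,0,0,0,0,0, 0,-1,0,0,0,0,0, 0,-1,0,0,0,0,0, 0,-1,0,0,0,0,0, 0,-1,0,0,0,0,0, 0,-1,-1,0,0,0,0]'
python3 -m inch '[0,-1,-0.5,0,0,0,0,0,-0.2,0,0,0,0,0,0,0,0,0,0,0,0]'
python3 - <<'E'
from h import *
im,d=snap('wrist');cv2.imwrite('pics/w1.png',im);s=r.sense();print(s['clock'],s['ee_pos'],s['tcp_rot'])
E
```

```text
clock: 1.1
ee_pos: [0.4205, 0.4619, 0.2306]
tcp_rot: [0.58, 0.815, -0.001, -0.0]
force: [-0.3, 0.4, -0.1]
grip_width: 0.0853
gripper_force: 0.0
clock: 2.1
ee_pos: [0.5371, 0.3019, 0.2305]
tcp_rot: [0.853, 0.522, -0.001, -0.0]
force: [-0.1, -0.1, 0.1]
grip_width: 0.0856
gripper_force: 0.0
clock: 3.1
ee_pos: [0.5372, 0.1415, 0.2314]
tcp_rot: [0.852, 0.523, 0.0, 0.0]
force: [-0.7, 0.2, 0.4]
grip_width: 0.0853
gripper_force: 0.0
clock: 4.1
ee_pos: [0.5372, -0.0185, 0.2313]
tcp_rot: [0.852, 0.523, 0.0, 0.0]
force: [1.2, -0.7, -0.8]
grip_width: 0.0854
gripper_force: 0.0
clock: 5.1
ee_pos: [0.5384, -0.1791, 0.2126]
tcp_rot: [0.852, 0.523, 0.001, 0.002]
force: [-0.7, -0.9, 0.2]
grip_width: 0.0852
gripper_force: 0.0
clock: 5.48
ee_pos: [0.5372, -0.2014, 0.2012]
tcp_rot: [0.852, 0.523, 0.0, -0.0]
force: [0.6, 0.0, 0.4]
grip_width: 0.0854
gripper_force: 0.0
5.525 [ 0.53741601 -0.20104739  0.2015507 ] [8.52042261e-01 5.23472970e-01 1.84556377e-04 4.01774685e-05]
```

View pics/w1.png

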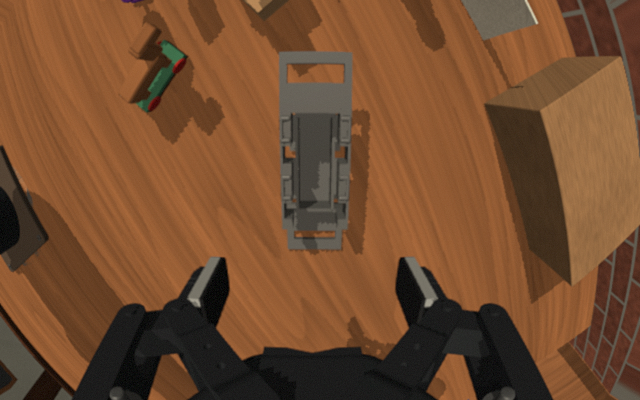

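Run:
```python
from h import *
p=[world('wrist',u,v,z) for u,v,z in [(279.5,52,.059),(352,52,.059),(288,250,.006),(342,250,.006)]]
a=(p[0]+p[1])/2;b=(p[2]+p[3])/2;d=(a-b)[:2];m=((a+b)/2)[:2]
print(m.round(4),'len',np.linalg.norm(d).round(4),'w',np.linalg.norm(p[0]-p[1]).round(4),np.linalg.norm(p[2]-p[3]).round(4),'yaw',np.degrees(np.arctan2(d[1],d[0])).round(1))
print('grip',m-.010*d/np.linalg.norm(d))
```

```text
[ 0.5461 -0.1913] len 0.2251 w 0.0651 0.067 yaw 63.2
grip [ 0.54155927 -0.2001771 ]
```

Wrist view: the loose tote is upright and empty. Its flange end is at rows 52–110 and its tongue end at row 250. The length comes out at 225 mm and the yaw at 63.2°, which matches the spec. Descend and grip.

```bash
python3 -m inch '[0.15,0,-1,0,0,0,0, 0,0,-1,0,0,0,0, 0,0,-1,0,0,0,0, 0,0,-1,0,0,0,0, 0,0,-1,0,0,0,0, 0,0,-1,0,0,0,0, 0,0,-1,0,0,0,0, 0,0,-1,0,0,0,0]'
python3 -m inch '[0,0,-0.9,0,0,0,0, 0,0,0,0,0,0,0,0,0,0,0,0,0,1,0,0,0,0,0,0,1,0,0,0,0,0,0,1,0,0,0,0,0,0,1,0,0,0,0,0,0,1]'
```

```text
clock: 6.52
ee_pos: [0.5403, -0.2013, 0.0401]
tcp_rot: [0.852, 0.523, 0.0, 0.0]
force: [-0.5, -0.5, 0.4]
grip_width: 0.0855
gripper_force: 0.0
clock: 7.4
ee_pos: [0.541, -0.2017, 0.0244]
tcp_rot: [0.852, 0.523, 0.0, 0.001]
force: [0.2, -1.0, 4.8]
grip_width: 0.0651
gripper_force: 70.1
```

```bash
python3 -m inch '[0,0,0.5,0,0,0,1, 0,0,1,0,0,0,1, 0,0,1,0,0,0,1, 0,0,1,0,0,0,1, 0,0,1,0,0,0,1, 0,0,1,0,0,0,1, 0,0,0.5,0,0,0,1,0,0.3,0,0,0,0.3,1]'
python3 -m inch '[0,0.6,0,0,0,0.6,1, 0,1,0,0,0,1,1, 0,1,0,0,0,1,1, 0,1,0,0,0,1,1, 0,1,0,0,0,1,1, 0,1,0,0,0,1,1, 0,1,0,0,0,1,1, 0,1,0,0,0,1,1]'
python3 -m inch '[0,1,0,0,0,1,1, 0,1,0,0,0,1,1, 0,1,0,0,0,1,1, 0,1,0,0,0,1,1, 0,1,0,0,0,1,1, 0,1,0,0,0,1,1, 0,1,0,0,0,1,1, -0.3,1,0,0,0,1,1]'
python3 -m inch '[-0.2,1,0,0,0,1,1, 0,1,0,0,0,0.45,1, 0,1,0,0,0,0,1, 0,0.6,0,0,0,0,1, 0,0.3,0,0,0,0,1, 0,0,0,0,0,0,1,0,0,0,0,0,0,1]'
python3 - <<'E'
from h import *
a,_=snap('wrist');b,_=snap('top')
b=cv2.resize(b[150:300,190:290],None,fx=4,fy=4,interpolation=cv2.INTER_CUBIC)
cv2.imwrite('pics/w2.png',a);cv2.imwrite('pics/t2.png',b);s=r.sense();print(s['clock'],s['ee_pos'],s['tcp_rot'])
E
```

```text
clock: 8.4
ee_pos: [0.5407, -0.1956, 0.1445]
tcp_rot: [0.843, 0.537, 0.0, 0.001]
force: [0.0, 0.8, -4.5]
grip_width: 0.0651
gripper_force: 69.5
clock: 9.4
ee_pos: [0.5392, -0.0419, 0.1419]
tcp_rot: [0.568, 0.823, -0.0, -0.001]
force: [-0.2, 0.0, -4.5]
grip_width: 0.0651
gripper_force: 69.4
clock: 10.4
ee_pos: [0.5334, 0.1178, 0.142]
tcp_rot: [0.184, 0.983, -0.0, -0.001]
force: [0.0, -0.8, -4.3]
grip_width: 0.0648
gripper_force: 69.4
clock: 11.28
ee_pos: [0.5303, 0.1944, 0.1433]
tcp_rot: [0.112, 0.994, -0.0, -0.0]
force: [-1.3, -0.3, -3.3]
grip_width: 0.0652
gripper_force: 69.4
11.375 [0.53028681 0.19432769 0.14332849] [ 1.11647819e-01  9.93747835e-01 -7.39066914e-05  1.35569738e-05]
```

View pics/w2.png

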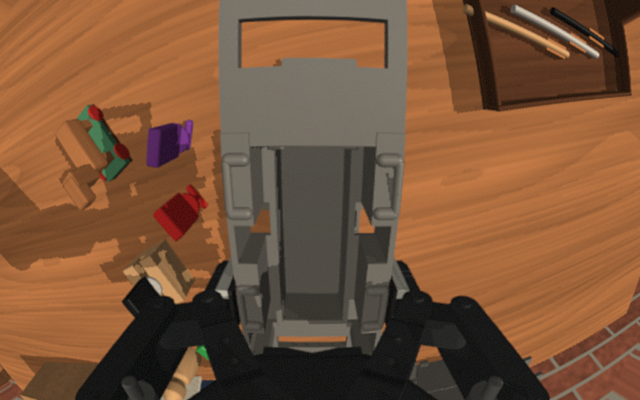

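View pics/t2.png

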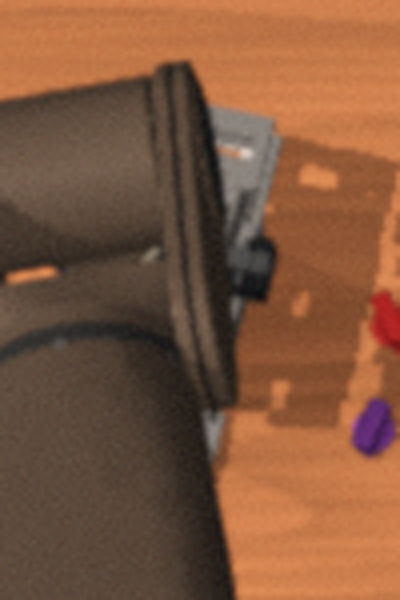

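The wrist view shows the tote held level, but it hides the base, and in the top view the arm covers it. I step aside for one clean wrist look at the base.

```bash
python3 -m inch '[0.5,0.6,0,0,0,0,1, 0.6,1,0,0,0,0,1, 0.6,1,0,0,0,0,1, 0.6,1,0,0,0,0,1, 0.6,1,0,0,0,0,1, 0.6,1,0,0,0,0,1, 0.5,0.4,0,0,0,0,1, 0,0,0,0,0,0,1]'
python3 -m inch '[0,0,0,0,0,0,1]'
python3 - <<'E'
from h import *
a,_=snap('wrist');cv2.imwrite('pics/w3.png',a);s=r.sense();print(s['clock'],s['ee_pos'],s['tcp_rot'])
E
```

```text
clock: 12.38
ee_pos: [0.6109, 0.3152, 0.1431]
tcp_rot: [0.111, 0.994, -0.0, 0.0]
force: [-1.3, 0.4, -3.3]
grip_width: 0.0653
gripper_force: 69.3
clock: 12.5
ee_pos: [0.61, 0.3142, 0.143]
tcp_rot: [0.111, 0.994, -0.0, -0.0]
force: [-0.3, 0.9, -4.6]
grip_width: 0.065
gripper_force: 69.3
12.55 [0.60988925 0.31416948 0.14306959] [ 1.11530407e-01  9.93760908e-01 -2.82784544e-04 -3.82495429e-04]
```

View pics/w3.png

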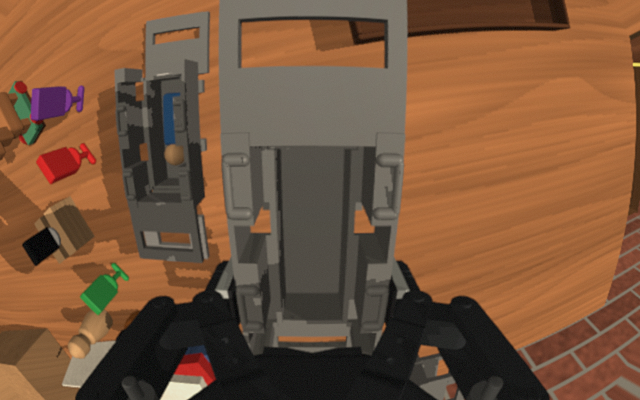

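The base is visible at columns 118–209. Its tongue end is at the top (row ~15) and its flange end at the bottom (row ~260). I enlarge both ends.

Run:
```python
import cv2,numpy as np
im=cv2.imread('pics/w3.png');f=lambda a:cv2.resize(a,None,fx=6,fy=6,interpolation=cv2.INTER_CUBIC)
cv2.imwrite('pics/c3.png',np.vstack([f(im[4:54,110:230]),f(im[218:268,110:230])]))
```

```text
(no output)
```

View pics/c3.png

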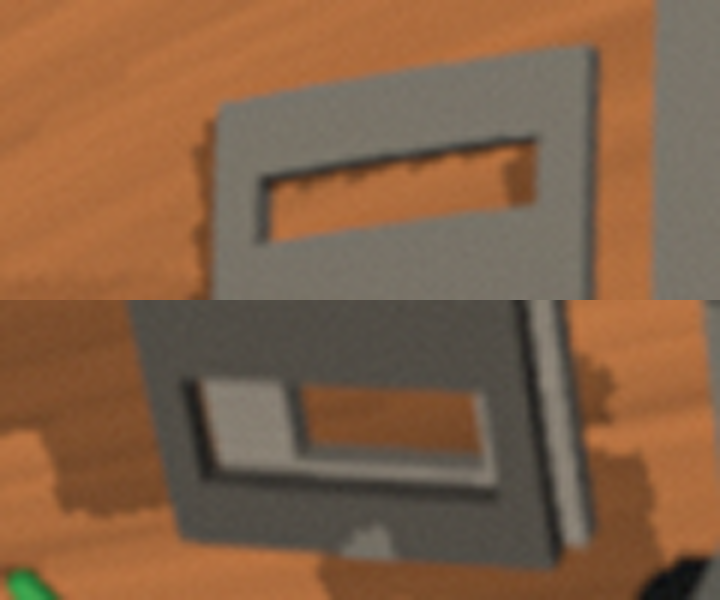

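```bash
cat > fit.py <<'E'
from h import *
from scipy.optimize import least_squares
def fit(P,x0):
    W=np.array([world('wrist',u,v,z)[:2] for u,v,x,y,z in P]);L=np.array([[p[2],p[3]] for p in P])/1000
    rot=lambda t:np.array([[np.cos(t),-np.sin(t)],[np.sin(t),np.cos(t)]])
    g=lambda q:(L@rot(q[2]).T+q[:2]-W)
    s=least_squares(lambda q:g(q).ravel(),x0).x
    return s,W,(g(s)*1000).round(1),rot
E
python3 - <<'E'
from fit import *
A=lambda x,y,X,Y,Z:((x+.5)/6-.5+110,(y+.5)/6-.5+(4 if y<300 else 168),X,Y,Z)
# image left/right -> base y sign: left is -y (world y lower)
T=[A(218,105,-112,-33,.006),A(592,47,-112,33,.006),A(262,180,-97.75,-25,.006),A(540,138,-97.75,25,.006),A(536,207,-86.25,25,.006),A(268,242,-86.25,-25,.006),
A(182,540,112,-33,.059),A(555,567,112,33,.059),A(185,380,83,-26,.059),A(487,392,83,26,.059),A(497,492,101,26,.059),A(207,478,101,-26,.059)]
s,W,res,rot=fit(T,[.52,.2,-.22]);print('base',s[:2].round(4),np.degrees(s[2]).round(2));print(res.tolist())
for x,y in [(290,385),(302,450),(478,398),(488,460)]:
    u,v=A(x,y,0,0,0)[:2];print('strike',(rot(s[2]).T@(world('wrist',u,v,.053)[:2]-s[:2])*1000).round(1))
zu=.1187+.059
Lp=[(239,18,101,-26,zu),(388,22,101,26,zu),(386.5,67.5,83,26,zu),(237.5,68,83,-26,zu)]
Lp=[(u,v,x,-y,z) for u,v,x,y,z in Lp]
best=None
for sg in(1,-1):
    l,W,res,rot=fit([(u,v,x,sg*y,z) for u,v,x,y,z in Lp],[.61,.314,np.pi]);
    print('loose',l[:2].round(4),np.degrees(l[2]).round(2)%360,res.tolist())
    if abs(res).max()<6: best=l
l=best
print('move dx,dy units',((s[:2]-l[:2])/.02).round(3),'turn deg',(np.degrees(s[2]-l[2])+180)%360)
E
```

```text
base [0.5255 0.2021] -13.44
[[-0.3, 0.7], [-0.8, 0.4], [-0.9, -0.2], [-0.7, 0.6], [-0.4, 0.9], [-0.5, -1.7], [0.3, 0.1], [0.8, 0.3], [-0.4, -0.4], [0.2, -0.2], [2.1, 0.3], [0.8, -0.8]]
strike [ 86.1 -10.1]
strike [ 97.2 -10.3]
strike [86.8 21.8]
strike [97.  21.8]
loose [0.5988 0.3167] 166.41 [[-0.0, -0.4], [-0.6, 0.2], [0.8, 0.2], [-0.2, -0.1]]
loose [0.4198 0.3596] 346.65 [[17.6, -4.6], [16.8, -3.9], [-16.8, 4.4], [-17.6, 4.1]]
move dx,dy units [-3.665 -5.728] turn deg 0.15600420409006688
```

The base fit has residuals of about 1 mm. The strike slot is visible too, centred at about y = +5.8 mm in the base frame with a width of 32 mm. Now I move above the seats and down to a small gap.

```bash
python3 -m inch '[-0.4,-0.6,0,0,0,0.03,1, -0.65,-1,0,0,0,0,1, -0.65,-1,0,0,0,0,1, -0.65,-1,0,0,0,0,1, -0.65,-1,0,0,0,0,1, -0.4,-0.73,0,0,0,0,1, -0.27,-0.4,0,0,0,0,1, 0,0,-0.5,0,0,0,1]'
python3 -m inch '[0,0,-0.8,0,0,0,1, 0,0,-0.7,0,0,0,1, 0,0,-0.4,0,0,0,1, 0,0,-0.2,0,0,0,1,0,0,0,0,0,0,1]'
python3 -m inch '[0,0,-0.1,0,0,0,1,0,0,0,0,0,0,1]';python3 -m inch '[0,0,-0.1,0,0,0,1,0,0,0,0,0,0,1]'
```

```text
clock: 13.55
ee_pos: [0.5375, 0.2, 0.1343]
tcp_rot: [0.11, 0.994, 0.001, 0.001]
force: [-0.2, 0.5, -4.0]
grip_width: 0.0655
gripper_force: 69.5
clock: 14.18
ee_pos: [0.5368, 0.2003, 0.0911]
tcp_rot: [0.11, 0.994, -0.0, -0.0]
force: [-0.4, 0.9, -4.1]
grip_width: 0.0651
gripper_force: 69.4
clock: 14.42
ee_pos: [0.537, 0.2002, 0.0896]
tcp_rot: [0.11, 0.994, 0.0, 0.0]
force: [0.3, 0.4, -4.3]
grip_width: 0.0651
gripper_force: 69.4
clock: 14.68
ee_pos: [0.5367, 0.2002, 0.0873]
tcp_rot: [0.11, 0.994, -0.0, -0.0]
force: [-0.3, -0.1, -3.8]
grip_width: 0.065
gripper_force: 69.4
```

```bash
for i in 1; do python3 -m inch '[0,-0.02,-0.06,0,0,0,1,0,0,0,0,0,0,1]'|egrep 'ee_pos|force:'; python3 -m inch '[0,0,-0.06,0,0,0,1,0,0,0,0,0,0,1]'|egrep 'ee_pos|force:|rot'; python3 -m inch '[0,0,-0.06,0,0,0,1,0,0,0,0,0,0,1]'|egrep 'ee_pos|force:|rot'; done
```

```text
ee_pos: [0.537, 0.1998, 0.0864]
force: [-0.4, -0.0, -4.1]
gripper_force: 69.6
ee_pos: [0.5372, 0.1996, 0.0857]
tcp_rot: [0.11, 0.994, -0.0, 0.0]
force: [-1.8, -1.8, 1.1]
gripper_force: 70.2
ee_pos: [0.5375, 0.1991, 0.0844]
tcp_rot: [0.11, 0.994, -0.001, 0.001]
force: [-1.0, -5.5, 3.4]
gripper_force: 70.2
```

```bash
python3 -m inch '[0,-0.05,-0.04,0,0,0,1,0,0,0,0,0,0,1]'|egrep 'ee_pos|force:|rot';  python3 -m inch '[0,0,-0.04,0,0,0,1,0,0,0,0,0,0,1]'|egrep 'ee_pos|force:|rot'; python3 -c "
from h import *
s=r.sense();print(s['force'],s['wrist_torque'],s['ee_pos'],s['tcp_rot'],s['clock'])"
```

```text
ee_pos: [0.5376, 0.199, 0.0843]
tcp_rot: [0.11, 0.994, 0.0, 0.001]
force: [-1.5, -3.2, 5.9]
gripper_force: 70.6
ee_pos: [0.5376, 0.199, 0.0843]
tcp_rot: [0.11, 0.994, 0.0, 0.0]
force: [-4.9, -3.1, 9.7]
gripper_force: 71.2
[-4.8871603  -3.07152745  9.69041624] [-0.52147058  0.67808707 -0.07783603] [0.53755219 0.1990062  0.08430843] [1.09813701e-01 9.93952072e-01 2.25322753e-04 4.22764701e-04] 15.925
```

```bash
python3 -m inch '[0,0,0.08,0,0,0,1,0,0,0,0,0,0,0.3,0,0,0,0,0,0,0,0,0,0,0,0,0,0,0,0,0,0,0,0,0,0,0,0.5,0,0,0,0,0,0,1,0,0,0,0,0,0,1,0,0,0,0]' | egrep 'ee_pos|force:|width'
python3 -m inch '[0,0,1,0,0,0,0,0,0,1,0,0,0,0,0,0,1,0,0,0,0,0,0,1,0,0,0,0,0,0,0.5,0,0,0,0,0,0,0,0,0,0,0]' | egrep 'ee_pos'
python3 - <<'E'
from h import *
a,d=snap('wrist');cv2.imwrite('pics/w4.png',a)
for v in range(20,260,20): print(v,[int(1000*world('wrist',u,v)[2]) for u in range(250,400,12)])
print(r.sense()['clock'])
E
```

```text
ee_pos: [0.5373, 0.1989, 0.1359]
force: [-0.5, 1.3, -0.5]
grip_width: 0.0855
gripper_force: 0.0
ee_pos: [0.5372, 0.1989, 0.2247]
20 [0, 0, 0, 0, 0, 0, 0, 0, 0, 0, 0, -2, -1]
40 [1, 0, 0, -2, 0, 0, -1, 0, 0, 0, 0, 0, 0]
60 [0, 0, 119, 117, 115, 115, 115, 119, 118, 0, 0, 1, 0]
80 [0, 0, 120, 5, 0, 0, 0, 5, 118, 0, -1, 1, 0]
100 [0, 0, 119, 120, 117, 119, 118, 118, 119, 0, 0, 0, 1]
120 [0, 0, 119, 100, 88, 90, 89, 90, 118, 0, 0, 0, 0]
140 [0, 1, 121, 106, 63, 63, 62, 91, 118, 1, 0, 0, 1]
160 [0, 0, 120, 63, 62, 62, 63, 93, 95, 0, 0, 0, 0]
180 [0, -1, 119, 102, 62, 62, 61, 93, 119, 0, 0, -1, 0]
200 [0, 0, 122, 108, 62, 62, 62, 93, 119, 0, 0, 1, 0]
220 [0, 0, 119, 65, 81, 81, 80, 66, 115, 0, 1, 0, 0]
240 [0, 0, 0, 120, 65, 66, 65, 65, 119, 0, 0, 0, 0]
17.725
```

View pics/w4.png

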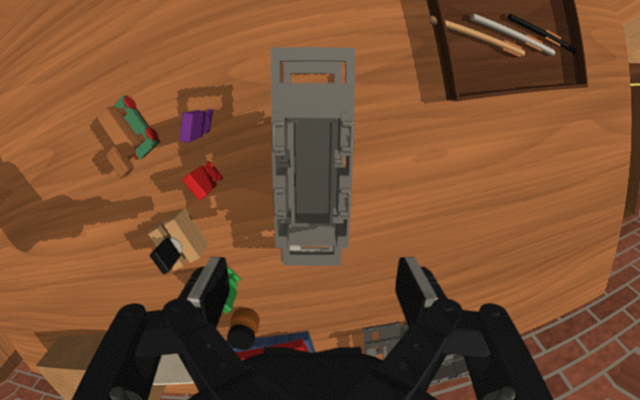

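The tote is seated level: flange and rim read 119 mm all over and the floor 62 mm. The stand is at about (178,240) and its black handle at (167,255). I fit the stacked tote's pose and the handle.

Run:
```python
from fit import *
T=[(272,48,112,33,.119),(355,48.5,112,-33,.119),(282,264.5,-112,33,.066),(340.5,265,-112,-33,.066)]
T=[(u,v,x,-y,z) for u,v,x,y,z in T] if 0 else T
s,W,res,rot=fit(T,[.52,.2,2.9]);print('stack',s[:2].round(4),np.degrees(s[2]).round(2),res.tolist())
print('tongue slot',rot(s[2])@[-.092,0]+s[:2])
P=np.array([world('wrist',u,v) for u in range(140,215) for v in range(200,285)])
for lo,hi in[(.077,.092),(.035,.045)]:
    q=P[(P[:,2]>lo)&(P[:,2]<hi)&(np.hypot(P[:,0]-.589,P[:,1]-.006)<.05)]
    hull=cv2.minAreaRect((q[:,:2]*1000).astype(np.float32));print(len(q),q.mean(0).round(4),hull)
```

```text
stack [0.5267 0.2025] 166.91 [[-0.8, -0.3], [-0.3, 0.6], [0.7, 0.1], [0.5, -0.3]]
tongue slot [0.61626399 0.18166967]Traceback (most recent call last):
  File "<stdin>", line 6, in <module>
  File "h.py", line 8, in world
    D=np.load(f'/tmp/{n}.npz'); c=eyes.get_calibration(n); f=200/np.tan(np.radians(c['fov_y'])/2)
                                  ~~~~~~~~~~~~~~~~~~~~^^^
ValueError: time passes only in moves, steps and waits
```

```bash
python3 - <<'E'
t=open('h.py').read()
t=t.replace("def world","import functools\n@functools.lru_cache\ndef load(n): return dict(np.load(f'/tmp/{n}.npz'))\n@functools.lru_cache\ndef cal(n): return eyes.get_calibration(n)\ndef world").replace("D=np.load(f'/tmp/{n}.npz'); c=eyes.get_calibration(n)","D=load(n); c=cal(n)").replace("    s=r.sense(); im","    load.cache_clear(); s=r.sense(); im")
open('h.py','w').write(t)
E
cat > top.py <<'E'
from h import *
def top(x0,y0,us=range(640),vs=range(300),R=.05,bands=((.077,.092),(.035,.045))):
    P=np.array([world('wrist',u,v) for u in us for v in vs])
    for lo,hi in bands:
        q=P[(P[:,2]>lo)&(P[:,2]<hi)&(np.hypot(P[:,0]-x0,P[:,1]-y0)<R)]
        print(len(q),q.mean(0).round(4),cv2.minAreaRect((q[:,:2]*1000).astype(np.float32)))
E
python3 -c "
from top import *
top(.589,.006,range(140,215),range(200,285))"
```

```text
293 [0.5886 0.0077 0.0841] ((589.5016479492188, 5.829400062561035), (30.17888641357422, 13.735979080200195), 17.12493133544922)
921 [0.5855 0.0128 0.0399] ((589.7539672851562, 5.736982345581055), (60.35515213012695, 49.908447265625), 14.397110939025879)
```

```bash
python3 -m inch '[0.2,-1,0,0,0,0.5,0,0.3,-1,0,0,0,0.6,0,0.3,-1,0,0,0,0.6,0,0.3,-1,0,0,0,0.6,0,0.3,-1,0,0,0,0.6,0,0.3,-1,0,0,0,0.6,0,0.3,-1,0,0,0,0.6,0,0.3,-1,-0.5,0,0,0.5,0]'|grep ee_pos
python3 -m inch '[0.3,-1,-1,0,0,0,0.3,0,-0.65,-1,0,0,0,0.3,0,0,-1,0,0,0,0.3,0,0,-1,0,0,0,0.3,0,0,0,0,0,0,0.3]'
python3 - <<'E'
from top import *
snap('wrist');s=r.sense();print(s['clock'],s['ee_pos'])
top(.5895,.006)
E
```

```text
ee_pos: [0.5829, 0.0381, 0.2131]
clock: 19.35
ee_pos: [0.587, 0.0067, 0.1308]
tcp_rot: [-0.131, 0.991, 0.001, -0.002]
force: [0.6, -0.4, -0.2]
grip_width: 0.0596
gripper_force: 0.0
19.4 [0.5881279  0.00652169 0.13255232]
783 [0.5878 0.0048 0.0852] ((589.4169311523438, 5.23000955581665), (30.105947494506836, 11.712285041809082), 14.60154914855957)
3052 [0.5872 0.0051 0.0402] ((589.765625, 5.544227600097656), (60.89651870727539, 48.731101989746094), 15.008696556091309)
```

```bash
python3 -m inch '[0.06,-0.06,-1,0,0,0,0.3,0,0,-1,0,0,0,0.3,0,0,-1,0,0,0,0.3,0,0,-0.8,0,0,0,0.3,0,0,-0.25,0,0,0,0.3,0,0,0,0,0,0,1,0,0,0,0,0,0,1,0,0,0,0,0,0,1]'
python3 -m inch '[0,0,0,0,0,0,1,0,0,0,0,0,0,1,0,0,0,0,0,0,1]'
```

```text
clock: 20.4
ee_pos: [0.5909, 0.0044, 0.0539]
tcp_rot: [-0.131, 0.991, -0.0, 0.001]
force: [-0.4, -0.8, -0.8]
grip_width: 0.0112
gripper_force: 58.4
clock: 20.78
ee_pos: [0.5909, 0.0045, 0.0538]
tcp_rot: [-0.131, 0.991, -0.0, 0.001]
force: [-0.1, -0.5, 4.5]
grip_width: 0.0113
gripper_force: 59.2
```

Toggle is gripped. Lift it straight out and carry it to the slot, turning on the way.

```bash
python3 -m inch '[0,0,0.5,0,0,0,1,0,0,1,0,0,0,1,0,0,1,0,0,0,1,0,0,1,0,0,0,1,0,0,1,0,0,0,1,0,0,1,0,0,0,1,0.2,0,0.3,0,0,-0.5,1,0.4,0.4,0,0,0,-1,1]'
python3 -m inch '[0.4,0.6,0,0,0,-1,1,0.29,0.6,0,0,0,-1,1,0,0.6,0,0,0,-1,1,0,0.6,0,0,0,-1,1,0,0.6,0,0,0,-1,1,0,0.6,0,0,0,-1,1,0,0.6,0,0,0,-1,1,0,0.6,0,0,0,-1,1]'|grep ee_pos
python3 -m inch '[0,0.6,0,0,0,-1,1,0,0.6,0,0,0,-1,1,0,0.6,0,0,0,-1,1,0,0.6,0,0,0,-1,1,0,0.6,0,0,0,-1,1,0,0.6,0,0,0,-1,1,0,0.4,0,0,0,-1,1,0,0.3,0,0,0,-1,1]'|grep ee_pos
python3 -m inch '[0,0.2,0,0,0,-1,1,0,0.15,0,0,0,-1,1,0,0,0,0,0,-0.23,1,0,0,-0.5,0,0,0,1,0,0,-1,0,0,0,1,0,0,-0.8,0,0,0,1,0,0,0,0,0,0,1]'
python3 -c "
from h import *
s=r.sense();print(s['ee_pos'],s['tcp_rot'],s['clock']);q=s['tcp_rot'];print(np.degrees(2*np.arctan2(q[1],q[0]))-90)"
```

```text
clock: 21.78
ee_pos: [0.6026, 0.0123, 0.1707]
tcp_rot: [-0.05, 0.999, -0.0, 0.001]
force: [0.6, -0.5, -1.2]
grip_width: 0.0112
gripper_force: 58.5
ee_pos: [0.6158, 0.109, 0.1695]
ee_pos: [0.6158, 0.195, 0.1695]
clock: 24.65
ee_pos: [0.6139, 0.2012, 0.1193]
tcp_rot: [0.785, 0.62, -0.003, -0.001]
force: [0.5, 0.3, -1.2]
grip_width: 0.0111
gripper_force: 58.5
[0.61387577 0.20122527 0.11925645] [ 0.78460765  0.61998538 -0.00261528 -0.00146034] 24.65
-13.369460729118742
```

```bash
python3 -m inch '[0.1,-0.4,0,0,0,0,1,0.035,-0.385,0,0,0,0,1,0,0,0,0,0,0,1,0,0,-0.2,0,0,0,1,0,0,0,0,0,0,1]'|egrep 'ee_pos|^force'
python3 -m inch '[0,0,-0.15,0,0,0,1,0,0,0,0,0,0,1]'|egrep 'ee_pos|^force'
python3 -m inch '[0,0,-0.15,0,0,0,1,0,0,0,0,0,0,1]'|egrep 'ee_pos|^force'
```

```text
ee_pos: [0.6181, 0.186, 0.1183]
force: [-0.3, 0.7, -1.7]
ee_pos: [0.6182, 0.186, 0.1153]
force: [0.1, -0.1, -1.6]
ee_pos: [0.6183, 0.1859, 0.1123]
force: [0.5, 0.2, -1.1]
```

```bash
python3 -m inch '[-0.08,-0.02,-0.1,0,0,0,1,0,0,0,0,0,0,1]'|egrep 'ee_pos|^force'
python3 -m inch '[0,0,-0.1,0,0,0,1,0,0,0,0,0,0,1]'|egrep 'ee_pos|^force'
python3 -m inch '[0,0,-0.1,0,0,0,1,0,0,0,0,0,0,1]'|egrep 'ee_pos|^force'
```

```text
ee_pos: [0.6166, 0.1855, 0.1104]
force: [-0.1, -0.5, -0.3]
ee_pos: [0.6168, 0.1855, 0.1085]
force: [1.1, -0.1, -1.3]
ee_pos: [0.6168, 0.1855, 0.1065]
force: [-0.9, 0.7, -0.4]
```

```bash
for k in 1 2; do python3 -m inch '[0,0,-0.15,0,0,0,1,0,0,0,0,0,0,1]'|egrep 'ee_pos|^force'; done
python3 -m inch '[0,0,-0.1,0,0,0,1,0,0,0,0,0,0,1]'|egrep 'ee_pos|^force';python3 -m inch '[0,0,-0.1,0,0,0,1,0,0,0,0,0,0,1]'|egrep 'ee_pos|^force'; python3 -m inch '[0,0,-0.08,0,0,0,1,0,0,0,0,0,0,1]'|egrep 'ee_pos|^force'
```

```text
ee_pos: [0.6167, 0.1855, 0.1033]
force: [-0.4, 0.3, -1.2]
ee_pos: [0.6167, 0.1855, 0.1003]
force: [0.5, 0.4, -1.1]
ee_pos: [0.6168, 0.1855, 0.0985]
force: [-0.1, 0.2, -1.5]
ee_pos: [0.6168, 0.1855, 0.0965]
force: [-0.1, -0.1, -0.5]
ee_pos: [0.6168, 0.1855, 0.0949]
force: [0.6, -1.0, -0.6]
```

```bash
for k in 1 2 3 4; do python3 -m inch '[0,0,-0.15,0,0,0,1,0,0,0,0,0,0,1]'|egrep 'ee_pos|^force'; done; python3 -m inch '[0,0,-0.08,0,0,0,1,0,0,0,0,0,0,1]'|egrep 'ee_pos|^force'
```

```text
ee_pos: [0.6168, 0.1852, 0.0917]
force: [0.2, -1.3, -1.1]
ee_pos: [0.6168, 0.1852, 0.0887]
force: [-0.0, -1.9, -0.7]
ee_pos: [0.6165, 0.1857, 0.0855]
force: [0.0, -0.6, -2.0]
ee_pos: [0.6167, 0.1858, 0.0827]
force: [-0.4, 0.9, -1.0]
ee_pos: [0.6168, 0.1856, 0.0814]
force: [0.0, -0.4, -0.5]
```

```bash
python3 -m inch '[0,0,-0.06,0,0,0,1,0,0,0,0,0,0,1]'|egrep 'ee_pos|^force'; python3 -m inch '[0,0,-0.05,0,0,0,1,0,0,0,0,0,0,1]'|egrep 'ee_pos|^force'; python3 -m inch '[0,0,-0.05,0,0,0,1,0,0,0,0,0,0,1]'|egrep 'ee_pos|^force'
```

```text
ee_pos: [0.6168, 0.1855, 0.0802]
force: [-0.7, -0.1, -0.4]
ee_pos: [0.617, 0.1855, 0.0798]
force: [-1.5, 0.2, 2.2]
ee_pos: [0.6171, 0.1855, 0.0797]
force: [-2.5, -0.2, 6.4]
```

```bash
python3 -m inch '[0,0,0.06,0,0,0.2,1,0,0,0,0,0,0.8,1,0.01,0.005,0,0,0,1,1,0.01,0.005,0,0,0,1,1,0,0,0,0,0,0,1]'
python3 -m inch '[0.01,0.005,0,0,0,1,1,0.01,0.005,0,0,0,1,1,0.01,0.005,0,0,0,1,1,0.01,0.005,0,0,0,1,1,0,0,0,0,0,0,1]'|egrep 'ee_pos|^force|rot'
python3 -m inch '[0.01,0.005,0,0,0,1,1,0.01,0.005,0,0,0,1,1,0.01,0.005,0,0,0,1,1,0.01,0.005,0,0,0,1,1,0.01,0.005,0,0,0,1,1,0,0,0,0,0,1,1,0,0,0,0,0,1,1,0,0,0,0,0,0,1]'
python3 -m inch '[0,0,0,0,0,1,1,0,0,0,0,0,0,1]'
```

```text
clock: 30.4
ee_pos: [0.6177, 0.1858, 0.0798]
tcp_rot: [0.678, 0.735, 0.0, 0.0]
force: [-0.3, 0.1, 1.8]
grip_width: 0.0109
gripper_force: 58.9
ee_pos: [0.6185, 0.1861, 0.0798]
tcp_rot: [0.511, 0.859, 0.0, 0.0]
force: [0.5, -0.0, 2.6]
clock: 32.02
ee_pos: [0.6195, 0.1866, 0.0798]
tcp_rot: [0.17, 0.985, 0.0, 0.001]
force: [0.4, -0.1, 1.7]
grip_width: 0.0111
gripper_force: 58.9
clock: 32.28
ee_pos: [0.6194, 0.1866, 0.0798]
tcp_rot: [0.118, 0.993, 0.0, 0.0]
force: [0.2, 0.3, 2.4]
grip_width: 0.0111
gripper_force: 59.0
```

```bash
python3 -m inch '[0,0,0,0,0,0,0.6,0,0,0,0,0,0,0.6,0,0,0,0,0,0,0.6,0,0,0.5,0,0,0,0.5,0,0,1,0,0,0,0.5,0,0,1,0,0,0,0.4,0,0,1,0,0,0,0.3,0,0,1,0,0,0,0]'|egrep 'ee_pos|^force|width'
python3 -m inch '[0.5,0,1,0,0,0,0,1,0,1,0,0,0,0,1,0,0,0,0,0,0,1,0,0,0,0,0,0,1,0,0,0,0,0,0,0.5,0,0,0,0,0,0,0,0,0,0,0,0,0,0,0,0,0,0,0,0]'|grep ee_pos
python3 - <<'E'
from h import *
w,_=snap('wrist');t,_=snap('top')
f=lambda a,k:cv2.resize(a,None,fx=k,fy=k,interpolation=cv2.INTER_CUBIC)
a=w[60:360,150:450];b=f(t[120:300,200:350],2)[:300]
cv2.imwrite('pics/fin.png',np.hstack([a,b]));print(r.sense()['clock'])
E
```

```text
ee_pos: [0.6194, 0.1866, 0.1717]
force: [-0.6, -0.2, 0.0]
grip_width: 0.0758
ee_pos: [0.7186, 0.1867, 0.2096]
34.375
```

View pics/fin.png

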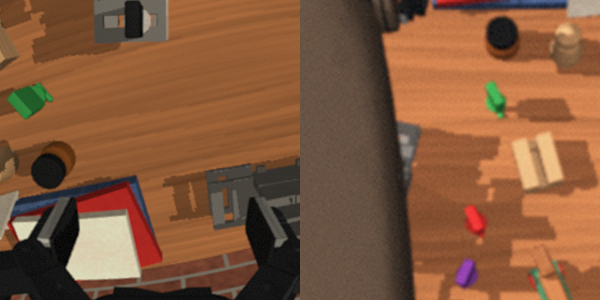

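The toggle stands in the slot with its handle along the totes' length. The stand is empty, and the doll, jar and horse are still upright. I check the handle height, then hand in.

```bash
python3 - <<'E'
from top import *
top(.616,.187,range(200,360),range(0,130),.025,((.104,.119),(.058,.074)))
E
python3 - <<'E'
from h import *
d=[int(1000*world('wrist',u,v)[2]) for u,v in [(284,70),(284,80),(284,90)]];print(d)
if max(abs(x-112) for x in d)<6: print(r.finish_job())
E
```

```text
596 [0.619  0.188  0.1114] ((618.4883422851562, 187.7400360107422), (12.37310791015625, 29.372995376586914), 76.40201568603516)
1307 [0.6149 0.1895 0.0662] ((614.3778686523438, 187.5703125), (48.58200454711914, 46.47409439086914), 78.75544738769531)
[111, 111, 112]
the job is handed in; nothing more can be done
None
```

The loose tote is stacked level in its four seats, the T-toggle is seated and turned a quarter to lock the two totes, and I handed the job in at about 34 s with the doll, jar and horse still standing; I did not pull on the toggle to test the lock.

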